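# Load a capacitor can into the vee of a test fixture and snap the clamp cover shut

### The arm

A 6-joint arm with a two-finger parallel gripper is mounted at the origin on the work surface. World frame = base frame: x ahead of the robot, y to its left, z up, the work surface at z = 0. Lengths are in m, angles in rad, forces in N, time in s.
With the tool pointing down it reaches from about 0.35 to 0.975 m from the base axis. Payload 4.9 kg.
Tool frame: the origin (TCP) lies on the centre line of the jaws, within the pads' length; the fingertips stand 22 mm ahead of it and the grasp point (between the pads) lies 3 mm ahead of it (manip.tcp_to_tips is the distance from the TCP to the fingertips, in m); z points along the fingers, x is the direction in which the jaws open and shut, and the axes are right-handed (so a half turn about z gives the same grasp; the last joint's range is limited). The gripper opens to 85 mm and grips with 20 to 120 N. Pads are 22 mm wide; open, the fingers measure 114 mm over their backs; the gripper's body (76 mm by 85 mm) begins 54 mm behind the grasp point. The pads swing forward as they close: fully open they stand 13 mm farther back than shut.
Start: joints at [-1.423, 0.053, 1.613, -0, 1.476, -0.119], TCP at [0.165, -0.603, 0.222] pointing down, gripper open.
Joint ranges: [-3.01, 3.01], [-1.01, 2.22], [0.06, 2.58], [-1.02, 4.17], [0.09, 2.62], [-3.14, 3.14]. Speed limits (rad/s): [2.57, 2.57, 3.14, 3.14, 3.14, 3.14].

### API

Orientations are given as a unit quaternion [w, x, y, z].
In Python, from plant import manip gives the robot as it stands.
- The arm moves only by the shell command python3 -m pendant 'ROWS'. ROWS is a JSON object of lists of equal length, an entry for each row: "linear": the shift along the tool's x, y, z in cm, a list of three; "rotation": the turn, a rotation vector about the tool's x, y, z in degrees, a list of three; "grip": the closure, from 0 (fully open) to 1 (shut). A call has exactly 10 rows; each row is the pose to reach, as a shift and turn from the pose commanded when the call began, along the tool's axes at that moment; what a row does not reach only later rows make up. A row lasts 1/12 s, in which the tool goes at most 41.7 mm and 7.16 degrees, less where a joint would pass 70% of its speed; a pose out of reach is approached as far as the arm can. A call with a gripper value outside its range is refused whole. The fingers move at their own pace and stop on an object; the grip force is fixed at half the most. Time passes only in rows, so rows that repeat a pose let the fingers close, or fill a call up. It gives the time, the measured TCP pose, the force and the opening at its end, in the units of the state.
- manip.state(): the state, without advancing time (a new reading comes with each control period).
- manip.grab_frame(name): name is "scene" or "top"; returns the picture (480x640x3 uint8, red, green, blue); there is no depth.
- manip.calibration(name): a dict with "fx", "fy", "cx", "cy" (pixels), "k1" (the pictures are not rectified: a ray, as slopes to the right and down, at radius r is drawn at 1 + k1 r^2 times it, then the intrinsics apply), "cam_to_world" (4x4, takes a point from camera to world coordinates). Camera axes: x right, y up, looking along -z (the intrinsics and any distortion apply to the point x, -y, -z); pixel columns grow to the right and rows downward; lengths in m; the calibration is good to about 2 mm. A picture is of the moment at which its call begins. calibration takes no time and is no camera call.
- manip.job_done(): hands the job in, once; it reports no verdict.
The state is a dict: "time": time; "joint_pos": joint angles; "joint_vel": joint speeds; "joint_efforts": joint torques, N m; "tool_pos": TCP position; "tool_rot": TCP orientation; "contact_force": force on the tool from outside, world axes, zero at the start; "ft_torque": the same for the moment, N m; "gripper_width": opening from 0.0 (shut) to 1.0 (fully open).
Only numpy, scipy, OpenCV 4.12 (cv2) and the standard library are available. Lean on these libraries where they do the work, as an engineer would, in place of code of your own. Each camera call takes 0.05 s, during which the arm holds its last target. There are 200 camera calls.

### The job

Roll the blue capacitor can off the fixture's loading shelf, over the steel lip and into the white vee without picking it up, and slide it gently along the vee until its brass stud pushes the little plunger in and sits against the brass contact block, without shoving the block along. With the can settled there, swing the clear clamp cover down and press its yellow edge until the catch holds it fully shut, then let go; do not use brute force on the can or the fixture and leave the other things on the bench where they are.

Things in the scene. Friction and masses are not known exactly. Their poses are not given: they have to be found in the camera images.
- fixture: Fixed test fixture on an aluminium base plate 245 x 285 x 12 mm. Origin on the bench under the vee's axis; x points from the loading shelf across the vee to the hinge, y along the vee to the contact block, z up. 'F' below means this frame, in mm. Green hinge block: F x 49 to 75, y -65 to 65, top z 98.
- shelf (a point): Middle of the grey flat loading shelf's top: F (-95, -30, 44). Shelf: x -160 to -30, y -150 to 75. A rounded steel rail 2 mm high runs along its outer edge (x -156).
- lip (a point): Middle of the crest of the rounded steel lip (radius 4) between shelf and vee: F (-31, -30, 46), along y; 2 mm proud of the shelf. A flat push at mid-height may jam the can on it; a push that also rises rolls it over.
- vee_axis (a point): Point on the line on which the seated can's axis lies: F (0, 0, 58.4). White 90-degree vee along y, y -105 to 40: apex x 0, z 16, near face rising to the lip, far face to x 42, z 58. Its -y end is open, only the base plate (y -158 to 127) lies below.
- plunger (a joint): How far the small copper plunger in the brass contact block's face is pushed in: 0 free, 0.006 (m) flush, stud against the block. Very light spring (0.3 N), so it is hardly felt; the block is. Block: F x -20 to 20, 14 mm thick, z 12 to 86, plunger on the vee's axis. Its face is clamped somewhere between F y 47 and 77, different each time and not measured; it yields only to 50 N.
- can: Blue can, diameter 60, body 130 mm long, about 0.45 kg (30 % either way). Origin on its axis at mid-body; y along the axis to the black-banded end, where a brass stud (diameter 16) stands out to y 77; x, z turn as it rolls. Starts on the shelf (axis at F z 74, origin F y -75 to -50), stud towards the block, skew up to 0.2 rad, rolls freely. Sliding in the vee takes 1 to 8 N.
- cover (a joint): Clear cover's angle: 0 shut (level), 1.3 to 1.5 at start (nearly upright beyond the vee), end stop 1.5. Stiff hinge (0.12 N m), stays where left. At about 0.15 a hook under it meets a sprung pawl: some 9 N (felt as up to 20 when quick) down at the yellow edge force it past, easing from 0.14 on; below 0.07 the pawl pulls it down onto the can (a sprung rubber pad meets it at 0.05, pressing 4 N) and holds it at about 0.003. Stopped above 0.07 it is not caught.
- cover_hinge (a point): Middle of the cover's hinge axis, along F y: F (65, 0, 104). The cover is a clear plate 8 mm thick centred on this axis, reaching 123 mm from it, F y -50 to 95, its hook at the block end (catch post: F x -54 to -26, y 104 to 120, top z 102); the rubber pad (30 x 50 mm) is under it, 65 mm from the axis.
- cover_edge (a point): Middle of the upper face (outer face while open) of the yellow bar that forms the cover's free edge: 118 mm from the hinge axis, 5 mm above the plate's mid-plane.
- spare0: Green spare can standing upright, diameter 60, height 142 mm; bystander. Origin at the centre of its base.
- spare1: Another green spare can, the same; bystander.
- meter: Orange hand-held multimeter lying flat, 85 x 170 x 36 mm; bystander. Origin under its centre.
- tray: Black compartment tray, 120 x 170 x 32 mm; bystander. Origin under its centre.
- bin: Blue parts bin, 110 x 150 x 60 mm; bystander. Origin under its centre.
There are look-alikes about, which are no part of the job. Leave any pink or red look-alike of the can alone.

How it is judged:
On the way:
1. the can lies settled in the vee with its stud on the contact block while the cover is still well open (x of can in the frame of fixture between -0.003 and 0.003 m and z of can in the frame of fixture between 0.0554 and 0.0614 m and value of joint plunger above 0.0045 m and angle between the y axis of can and the y axis of fixture, either way round below 0.04 rad and linear speed of can below 0.02 m/s and value of joint cover above 0.7 rad), for 0.3 s.
At the end, for the whole second after the job is handed in: The can is at rest in the vee: axis within 3 mm of the vee's axis sideways and in height and within 0.04 rad of its direction, stud against the contact block (plunger pushed in by more than 4.5 of its 6 mm); the cover is held shut by its catch (joint below 0.025 rad) with nothing pressing on it (x of can in the frame of fixture between -0.003 and 0.003 m and z of can in the frame of fixture between 0.0554 and 0.0614 m and value of joint plunger above 0.0045 m and angle between the y axis of can and the y axis of fixture, either way round below 0.04 rad and linear speed of can below 0.02 m/s and value of joint cover below 0.025 rad and angular speed of can below 0.1 rad/s and velocity of joint cover below 0.05 rad/s); the robot touches nothing.
It fails at once if the can is lifted more than 30 mm off the shelf instead of being rolled (z of can in the frame of fixture above 0.104 m).
It fails at once if brute force: the robot presses on the fixture or its cover with more than 45 N (contact force between the fingers and fixture above 45 N).
It fails at once if brute force: the robot pushes the can with more than 30 N (contact force between the fingers and can above 30 N).
It fails at once if a bystander on the bench is shoved by more than 30 mm (distance of any of spare0, spare1, meter, tray, bin from where it was at the start of the episode above 0.03 m).
It also fails if it takes over 66 s, if anything falls off the work surface, if the arm or the gripper's body presses on something with over 40 N, if the wrist force passes 120 N, or if a joint passes its speed limit or range.

## Working session

There is one attempt and no reset: what is moved stays moved. The work goes in short steps, Python scripts to look and compute and a shell command to move; the robot and the scene stay as the last step left them, time stands still between calls to the robot, and variables do not carry over. Pictures are saved under pics/ and viewed, about 8 in all and at most 12, crops included, and the job is handed in when it is done.

```bash
ls; mkdir -p pics; python3 - <<'E'
from plant import manip
import cv2,json
for n in("scene","top"):
    cv2.imwrite(f"pics/{n}0.png",manip.grab_frame(n)[:,:,::-1]); c=manip.calibration(n); print({k:(v if not hasattr(v,'tolist') else v.tolist()) for k,v in c.items()})
s=manip.state();print(s['time'],s['tool_pos'],s['tool_rot'],s['contact_force'],manip.tcp_to_tips)
E
```

```text
pics
{'fx': 518.4781970868498, 'fy': 518.4781970868498, 'cx': 320.0306518504264, 'cy': 235.2828851458609, 'k1': -0.09732623964691745, 'cam_to_world': [[-0.42788654443609525, -0.7772271779129258, 0.4613361236712845, 1.001891471686282], [0.9037975693600968, -0.3724201888243708, 0.21083917229680318, 0.21240631014794448], [0.007940951411421461, 0.5071697120979614, 0.8618096219126079, 1.0515008234540282], [0.0, 0.0, 0.0, 1.0]]}
{'fx': 450.5538061299674, 'fy': 450.5538061299674, 'cx': 316.89073338931996, 'cy': 237.11020882917154, 'k1': -0.03211308216333559, 'cam_to_world': [[0.02027884134112355, 0.9975532946399533, -0.06690435671042588, 0.4463089989773375], [-0.9997451669649645, 0.019568549590086956, -0.011254909912373393, -0.04350027441147826], [-0.009918151241883074, 0.06711554380256994, 0.9976959126186837, 1.0940451507679643], [0.0, 0.0, 0.0, 1.0]]}
0.1 [ 0.16468728 -0.60232582  0.22118701] [-6.27255769e-04  7.94871758e-01 -6.06776772e-01 -6.66062926e-04] [ 0.49220124 -0.58794803 -0.07373525] 0.022
```

View pics/scene0.png

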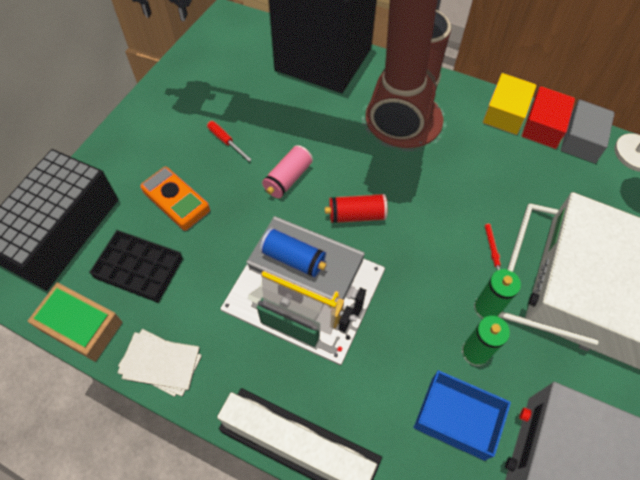

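View pics/top0.png

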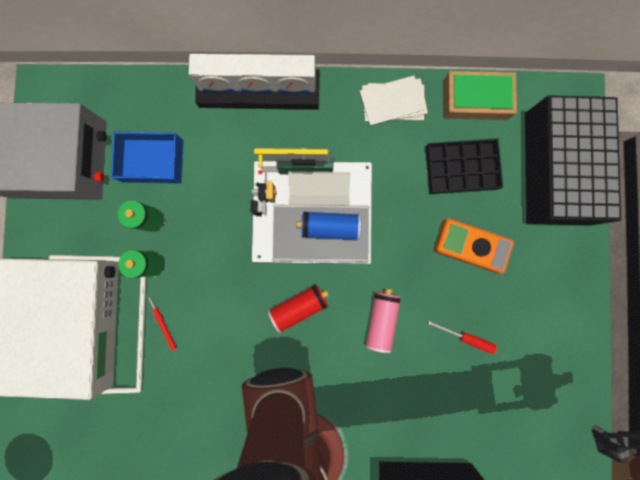

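The top view shows the fixture at about (252–372, 150–264), with +x up in the picture and +y to the left. The blue can is at about (330, 225), and its stud points left. The cover is open, with the yellow bar at row 152.

```bash
cat > h.py <<'E'
import numpy as np,cv2
from plant import manip
def ray(n,uv):
    c=manip.calibration(n);M=np.array(c['cam_to_world'])
    K=np.array([[c['fx'],0,c['cx']],[0,c['fy'],c['cy']],[0,0,1]])
    p=cv2.undistortPoints(np.array(uv,float).reshape(-1,1,2),K,np.array([c['k1'],0,0,0,0])).reshape(-1,2)
    d=np.c_[p[:,0],-p[:,1],-np.ones(len(p))]@M[:3,:3].T
    return M[:3,3],d
def plane(n,uv,z):
    o,d=ray(n,uv); return o+d*((z-o[2])/d[:,2])[:,None]
def proj(n,P):
    c=manip.calibration(n);M=np.array(c['cam_to_world'])
    q=(np.atleast_2d(P)-M[:3,3])@M[:3,:3]; s=np.c_[q[:,0],-q[:,1]]/-q[:,2:]
    s=s*(1+c['k1']*(s**2).sum(1))[:,None]
    return s*[c['fx'],c['fy']]+[c['cx'],c['cy']]
E
python3 - <<'E'
from h import *
a=cv2.imread('pics/top0.png');b=cv2.imread('pics/scene0.png')
A=cv2.resize(a[140:275,240:385],None,fx=5,fy=5,interpolation=cv2.INTER_CUBIC)
cv2.imwrite('pics/crop1.png',A[:600])
cv2.imwrite('pics/crop2.png',cv2.resize(b[210:365,215:390],None,fx=3.8,fy=3.8,interpolation=cv2.INTER_CUBIC))
for n,i in(('top',a),('scene',b)):
    h=cv2.cvtColor(i,cv2.COLOR_BGR2HSV)
    m=cv2.inRange(h,(105,120,40),(125,255,255))
    if n=='top': m[:, :240]=0;m[:,400:]=0
    else: m[:,:200]=0;m[:,400:]=0
    c=max(cv2.findContours(m,0,2)[0],key=cv2.contourArea)
    r=cv2.minAreaRect(c);bp=cv2.boxPoints(r);print(n,r,bp.tolist()); print(plane(n,bp,.074).round(4).tolist())
    m=cv2.inRange(h,(22,150,100),(34,255,255))
    for c in cv2.findContours(m,0,2)[0]:
        if cv2.contourArea(c)>40: print('yel',cv2.minAreaRect(c),cv2.boundingRect(c))
E
```

```text
top ((332.14715576171875, 225.557373046875), (50.28718185424805, 24.769058227539062), 2.862405300140381) [[306.41650390625, 236.67083740234375], [307.65338134765625, 211.93267822265625], [357.8778076171875, 214.44390869140625], [356.64093017578125, 239.18206787109375]]
[[0.5152, -0.0082, 0.074], [0.5718, -0.0098, 0.074], [0.5682, -0.1242, 0.074], [0.5118, -0.1222, 0.074]]
yel ((290.5, 157.5), (17.0, 73.0), 90.0) (254, 149, 74, 18)
scene ((288.6575012207031, 250.25338745117188), (52.387451171875, 26.897188186645508), 24.443954467773438) [[259.2465515136719, 251.65748596191406], [270.3766784667969, 227.17120361328125], [318.0684509277344, 248.8492889404297], [306.9383239746094, 273.3355712890625]]
[[0.572, -0.127, 0.074], [0.5072, -0.1345, 0.074], [0.5111, -0.016, 0.074], [0.5742, -0.0119, 0.074]]
yel ((302.291748046875, 285.1681823730469), (85.07606506347656, 16.37674331665039), 24.51964569091797) (262, 271, 80, 40)
yel ((509.6108703613281, 103.28959655761719), (38.47687911987305, 54.0828857421875), 19.653825759887695) (484, 73, 52, 61)
```

View pics/crop1.png

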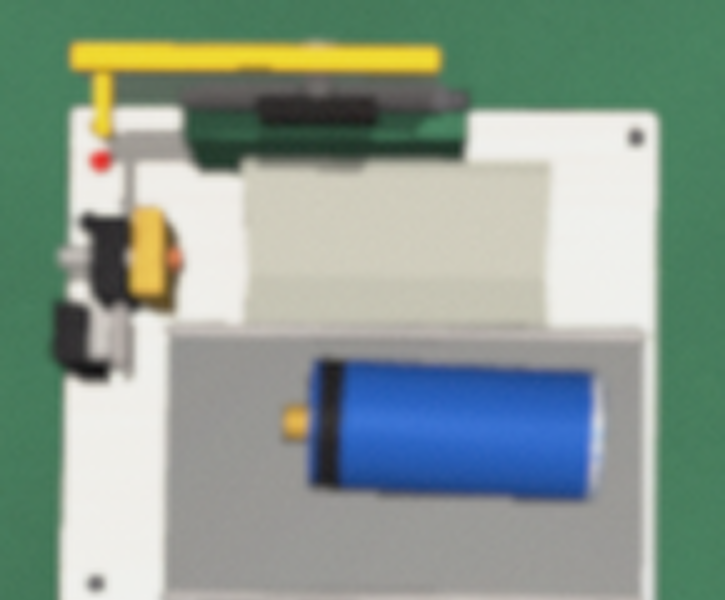

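View pics/crop2.png

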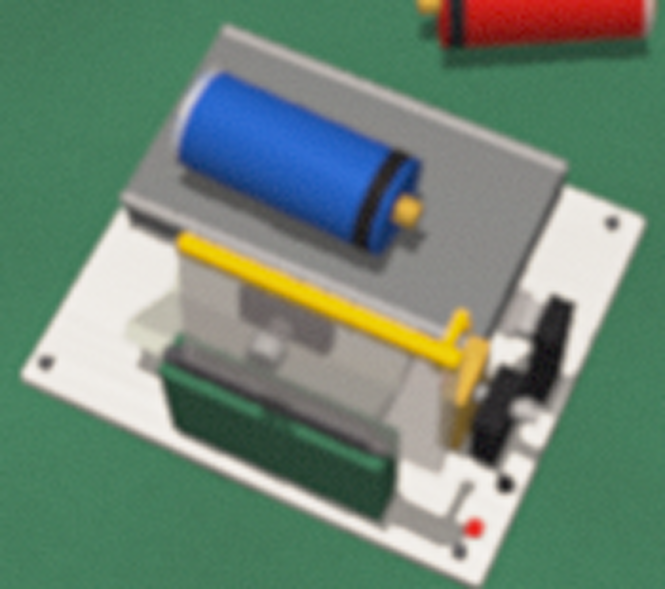

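```bash
cat > fit.py <<'E'
from h import *
from scipy.optimize import least_squares
T=lambda p:(p[0]/5+240-.4,p[1]/5+140-.4); S=lambda p:(p[0]/3.8+215-.37,p[1]/3.8+210-.37)
obs=[('top',T((643,332)),(-31,-150,45)),('top',T((168,326)),(-31,75,45)),('top',T((640,599)),(-160,-150,44)),('top',T((163,596)),(-160,75,44)),
('top',T((658,112)),(None,-158,12)),('top',T((72,107)),(None,127,12)),
('scene',S((225,28)),(-160,-150,44)),('scene',S((567,165)),(-160,75,44)),('scene',S((123,198)),(-31,-150,45)),
('scene',S((22,375)),(None,-158,12)),('scene',S((480,587)),(None,127,12))]
W=[plane(n,[u],f[2]/1e3)[0,:2]*1e3 for n,u,f in obs]
def r(p):
    R=np.array([[np.cos(p[2]),-np.sin(p[2])],[np.sin(p[2]),np.cos(p[2])]])
    return np.concatenate([w-p[:2]-R@[p[3] if f[0] is None else f[0],f[1]] for w,(n,u,f) in zip(W,obs)])
s=least_squares(r,[650,-50,0,85]);print(s.x.round(3));print(s.fun.reshape(-1,2).round(1).tolist())
t=s.x[2];R=np.array([[np.cos(t),-np.sin(t)],[np.sin(t),np.cos(t)]])
def toF(w): return (np.atleast_2d(w)[:,:2]*1e3-s.x[:2])@R
if __name__=='__main__':
    # can ends on axis height-ish: top view crop points
    for nm,p,z in [('stud tip',(283,421),74),('band edge c',(310,424),74),('rear end c',(597,434),74)]:
        w=plane('top',[T(p)],z/1e3);print(nm,w.round(4),toF(w).round(1))
    for nm,p,z in [('stud tip',(420,212),74),('rear',(182,128),74)]:
        w=plane('scene',[S(p)],z/1e3);print(nm,w.round(4),toF(w).round(1))
    for nm,p,z in [('block face top near',(165,212),86),('block face2',(165,300),86)]:
        print(nm,toF(plane('top',[T(p)],z/1e3)).round(1))
    # cover bar: triangulate ends
    for a,b in [((441,57),(183,240)),((72,56),(463,357))]:
        o1,d1=ray('top',[T(a)]);o2,d2=ray('scene',[S(b)])
        A=np.c_[d1[0],-d2[0]];k=np.linalg.lstsq(A,o2-o1,rcond=None)[0]
        P=(o1+k[0]*d1[0]+o2+k[1]*d2[0])/2;print('bar',P.round(4),toF(P).round(1),np.linalg.norm(A@k-(o2-o1)))
E
python3 fit.py
```

```text
[ 6.23354e+02 -7.80000e-01  7.00000e-03  7.97820e+01]
[[-1.3, 0.6], [-1.2, -1.5], [2.7, 1.2], [1.1, -1.6], [0.5, -1.5], [-0.2, -0.7], [0.0, 0.9], [-1.0, -0.2], [-0.5, 1.7], [-0.8, 0.8], [0.5, 0.4]]
stud tip [[0.5441 0.0157 0.074 ]] [[-79.1  17. ]]
band edge c [[0.543  0.0034 0.074 ]] [[-80.3   4.7]]
rear end c [[ 0.541  -0.1271  0.074 ]] [[ -83.2 -125.8]]
stud tip [[0.5408 0.0147 0.074 ]] [[-82.4  16. ]]
rear [[ 0.5508 -0.1305  0.074 ]] [[ -73.4 -129.3]]
block face top near [[14.2 71.4]]
block face2 [[-26.   70.6]]
bar [ 0.6736 -0.0501  0.2244] [[ 49.9 -49.7]] 0.003338783215792175
bar [0.6714 0.0937 0.2267] [[48.7 94.1]] 0.0013518604721629974
```

The fixture frame is at world (623, -1) mm with a yaw of 0.007 rad. The can is at F (-82, -60) with a skew of about 0.02 rad, and the block face is near F y 71. The cover angle is about 1.44. I'll move behind the can with the jaws open along y.

```bash
cat > go.py <<'E'
import sys
from h import *
from scipy.spatial.transform import Rotation as Ro
# usage: go.py Fx Fy z(mm) tilt_deg(about F x; + leans wrist to -y, fingers pointing to +y) [tiltx: about F y]
fx,fy,z,t=map(float,sys.argv[1:5]); tx=float(sys.argv[5]) if len(sys.argv)>5 else 0
a=.007;Rf=Ro.from_euler('z',a)
P=Rf.apply([fx,fy,z])/1e3+[.6234,-.0008,0]
base=Ro.from_matrix(np.array([[0,-1,0],[-1,0,0],[0,0,-1]]).T.T)
base=Ro.from_matrix(np.array([[0,-1.,0],[-1,0,0],[0,0,-1]]))
G=Rf*Ro.from_euler('xy',[t,tx],degrees=True)*base
s=manip.state();q=s['tool_rot'];C=Ro.from_quat([*q[1:],q[0]])
print('lin cm',(C.inv().apply(P-s['tool_pos'])*100).round(2),'rot deg',(C.inv()*G).as_rotvec(degrees=True).round(1))
print('t',s['time'],'F tcp',(Rf.inv().apply(s['tool_pos']-[.6234,-.0008,0])*1e3).round(1),'f',Rf.inv().apply(s['contact_force']).round(2),'g',s['gripper_width'])
E
python3 go.py -150 -61 215 0
```

```text
lin cm [-43.89 -44.04   0.71] rot deg [ 0.   0.1 14.9]
t 0.1 F tcp [-462.9 -598.3  221.2] f [ 0.49 -0.59 -0.07] g 0.9995540599133196
```

```bash
python3 -m pendant '{"linear":[[-43.9,-44,0.7],[-43.9,-44,0.7],[-43.9,-44,0.7],[-43.9,-44,0.7],[-43.9,-44,0.7],[-43.9,-44,0.7],[-43.9,-44,0.7],[-43.9,-44,0.7],[-43.9,-44,0.7],[-43.9,-44,0.7]],"rotation":[[0,0,2],[0,0,4],[0,0,6],[0,0,8],[0,0,10],[0,0,12],[0,0,14.9],[0,0,14.9],[0,0,14.9],[0,0,14.9]],"grip":[0,0,0,0,0,0,0,0,0,0]}'; python3 go.py -150 -61 215 0
```

```text
time: 0.93
tool_pos: [0.372, -0.2392, 0.2173]
tool_rot: [-0.0, 0.709, -0.705, 0.0]
contact_force: [0.4, -0.4, 0.1]
gripper_width: 1.002
lin cm [-17.57 -10.29   0.23] rot deg [-0.  0. -0.]
t 0.9333 F tcp [-253.1 -236.7  217.3] f [ 0.36 -0.4   0.14] g 1.002457378389931
```

```bash
python3 -m pendant '{"linear":[[-17.6,-10.8,0.2],[-17.6,-10.8,0.2],[-17.6,-10.8,0.2],[-17.6,-10.8,0.2],[-17.6,-10.8,0.2],[-17.6,-10.8,4],[-17.6,-10.8,8],[-17.6,-10.8,11],[-17.6,-10.8,12.5],[-17.6,-10.8,13.5]],"rotation":[[0,0,0],[0,0,0],[0,0,0],[0,0,0],[0,0,0],[0,0,0],[0,0,0],[0,0,0],[0,0,0],[0,0,0]],"grip":[0,0,0,0,0,0,0,0,0,0]}'; python3 go.py -124 -61 70 0; python3 -c "
from h import *
cv2.imwrite('pics/a.png',np.vstack([cv2.resize(manip.grab_frame('scene')[190:370,190:430,::-1],(560,420)),cv2.resize(manip.grab_frame('top')[140:290,230:400,::-1],(560,494))])[:,:])
i=cv2.imread('pics/a.png');cv2.imwrite('pics/a.png',np.hstack([i[:420],cv2.resize(i[420:],(476,420))])[:, :]);i=cv2.imread('pics/a.png');cv2.imwrite('pics/a.png',cv2.resize(i,(800,324)))"
```

```text
time: 1.77
tool_pos: [0.4761, -0.0636, 0.0789]
tool_rot: [0.001, 0.71, -0.705, -0.003]
contact_force: [-0.4, 0.5, 0.7]
gripper_width: 1.002
lin cm [-0.07 -2.37  0.88] rot deg [0.3 0.1 0. ]
t 1.7667 F tcp [-147.7  -61.7   78.9] f [-0.36  0.5   0.67] g 1.0017096749696912
```

View pics/a.png

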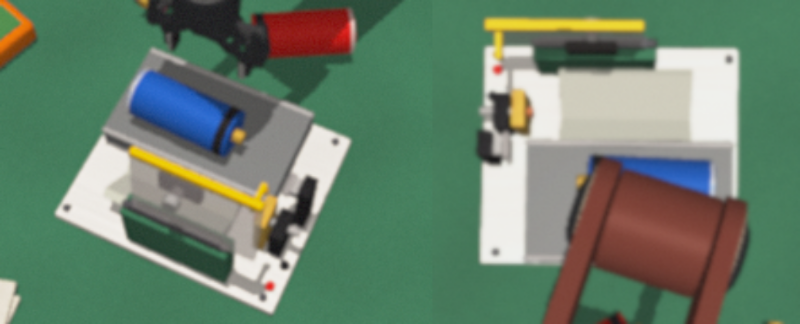

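The scene view shows the gripper behind the can, and the can hasn't moved. Next I'll close up and start rolling it.

```bash
python3 -m pendant '{"linear":[[0,-0.8,0.5],[0,-1.5,0.85],[0,-1.8,0.85],[0,-2.1,0.85],[0,-2.4,0.85],[0,-2.7,0.85],[0,-3.1,0.85],[0,-3.5,0.85],[0,-3.9,0.85],[0,-4.3,0.85]],"rotation":[[0,0,0],[0,0,0],[0,0,0],[0,0,0],[0,0,0],[0,0,0],[0,0,0],[0,0,0],[0,0,0],[0,0,0]],"grip":[0,0,0,0,0,0,0,0,0,0]}'; python3 go.py -86 -61 70 0;python3 -m pendant '{"linear":[[0,-0.3,0],[0,-0.6,0],[0,-0.9,0],[0,-1.1,0],[0,-1.3,0],[0,-1.5,0],[0,-1.6,0],[0,-1.7,0],[0,-1.7,0],[0,-1.7,0]],"rotation":[[0,0,0],[0,0,0],[0,0,0],[0,0,0],[0,0,0],[0,0,0],[0,0,0],[0,0,0],[0,0,0],[0,0,0]],"grip":[0,0,0,0,0,0,0,0,0,0]}'; python3 go.py -86 -61 70 0
cat > look.py <<'E'
from h import *; import sys
a=manip.grab_frame('scene')[180:380,190:430,::-1];b=manip.grab_frame('top')[130:280,230:400,::-1]
a=cv2.resize(a,(480,400),interpolation=2);b=cv2.resize(b,(320,282),interpolation=2)
o=np.zeros((400,800,3),np.uint8);o[:,:480]=a;o[:282,480:]=b;cv2.imwrite(f'pics/{sys.argv[1]}.png',o)
E
python3 look.py b
```

```text
time: 2.7
tool_pos: [0.5236, -0.0649, 0.0771]
tool_rot: [-0.001, 0.709, -0.705, 0.002]
contact_force: [-3.8, 1.1, 14.3]
gripper_width: 1.001
lin cm [-0.24 -1.43  0.71] rot deg [-0.2 -0.1 -0. ]
t 2.7 F tcp [-100.3  -63.4   77.1] f [-3.75  1.08 14.31] g 1.000578097783391
time: 3.53
tool_pos: [0.5434, -0.0655, 0.0803]
tool_rot: [-0.002, 0.71, -0.705, 0.005]
contact_force: [-1.7, 1.1, 19.1]
gripper_width: 0.998
lin cm [-0.32  0.57  1.03] rot deg [-0.6 -0.2  0. ]
t 3.5333 F tcp [-80.4 -64.1  80.3] f [-1.7   1.13 19.13] g 0.9979884586558223
```

View pics/b.png

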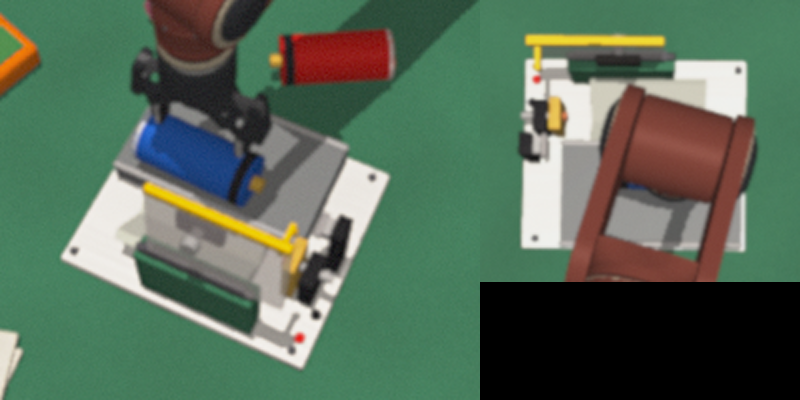

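The scene view shows the can close to the lip, with the gripper leaning on its upper rear, and about 19 N upward. I'll lift and back off slightly, then locate the can.

```bash
python3 -m pendant '{"linear":[[0,0.2,-0.3],[0,0.4,-0.6],[0,0.6,-0.9],[0,0.8,-1.2],[0,1,-1.4],[0,1.2,-1.4],[0,1.2,-1.4],[0,1.2,-1.4],[0,1.2,-1.4],[0,1.2,-1.4]],"rotation":[[0,0,0],[0,0,0],[0,0,0],[0,0,0],[0,0,0],[0,0,0],[0,0,0],[0,0,0],[0,0,0],[0,0,0]],"grip":[0,0,0,0,0,0,0,0,0,0]}'; python3 go.py -86 -61 70 0
cat > can.py <<'E'
from h import *; import sys
z=float(sys.argv[1])/1e3
b=manip.grab_frame('scene');h=cv2.cvtColor(b,cv2.COLOR_RGB2HSV)
m=cv2.inRange(h,(105,120,40),(125,255,255));m[:,:200]=0;m[:,400:]=0
c=np.vstack([k for k in cv2.findContours(m,0,2)[0] if cv2.contourArea(k)>15])
r=cv2.minAreaRect(c);bp=cv2.boxPoints(r);print(r)
t=.007;R=np.array([[np.cos(t),-np.sin(t)],[np.sin(t),np.cos(t)]])
# lower (camera-side, +x) silhouette: tangent plane; offset to axis via view ray
bp=bp[np.argsort(bp[:,1]-.45*bp[:,0])]
for p in bp: 
    o,d=ray('scene',[p]);d=d[0]/np.linalg.norm(d[0])
    # line tangent to cylinder along y: in x-z plane distance 30 at axis height
    dx,dz=d[0],d[2];L=np.hypot(dx,dz);s=30e-3*L/abs(dz)
    w=plane('scene',[p],z)[0]
    print('F if +x side:',((w[:2]-[s,0])*1e3-[623.4,-.8])@R,'if -x side:',((w[:2]+[s,0])*1e3-[623.4,-.8])@R)
E
python3 can.py 74; python3 look.py c
```

```text
time: 4.47
tool_pos: [0.5264, -0.0642, 0.0879]
tool_rot: [0.0, 0.709, -0.705, -0.0]
contact_force: [0.3, -0.2, 0.8]
gripper_width: 1.0
lin cm [-0.17 -1.14  1.79] rot deg [ 0.  0. -0.]
t 4.4667 F tcp [-97.4 -62.7  87.9] f [ 0.32 -0.18  0.77] g 1.0000455107046877
((290.3527526855469, 256.5239562988281), (61.98767852783203, 27.310993194580078), 24.443954467773438)
F if +x side: [-138.80827448 -132.90076901] if -x side: [ -71.88756775 -133.36922161]
F if +x side: [-133.54883574    6.00753106] if -x side: [-66.74271196   5.53988056]
F if +x side: [ -72.8262118  -125.82896349] if -x side: [  -7.57678919 -126.28571691]
F if +x side: [-69.52512555   9.21537237] if -x side: [-4.33172372  8.7590111 ]
```

View pics/c.png

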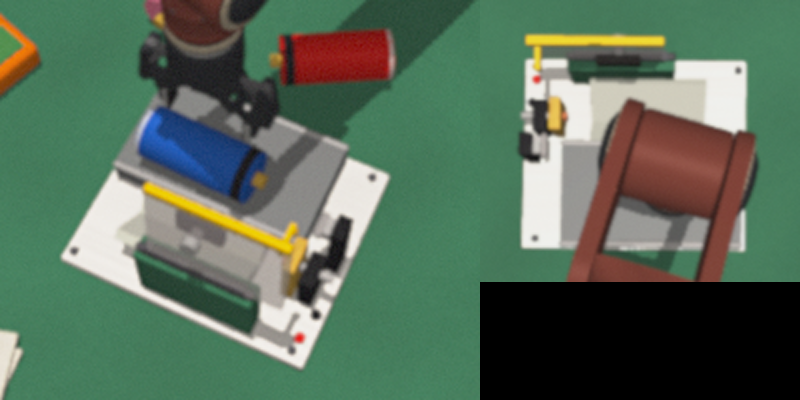

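```bash
python3 - <<'E'
from h import *
p=manip.state()['tool_pos']
for dx in(-.011,.011):
  for dz in (-.022,-.009,0,.03,.05):
    P=[p+[dx,sy,dz] for sy in(-.057,-.042,.042,.057)]
    q=proj('scene',P);print(dx,dz,((q-[190,180])*2).round(0).tolist())
b=manip.grab_frame('scene')[205:275,240:345,::-1]
cv2.imwrite('pics/d.png',cv2.resize(b,None,fx=7,fy=7,interpolation=2))
E
```

```text
-0.011 -0.022 [[168.0, 108.0], [180.0, 113.0], [249.0, 142.0], [262.0, 148.0]]
-0.011 -0.009 [[168.0, 102.0], [180.0, 107.0], [249.0, 137.0], [262.0, 142.0]]
-0.011 0 [[167.0, 98.0], [179.0, 103.0], [249.0, 132.0], [262.0, 138.0]]
-0.011 0.03 [[165.0, 83.0], [178.0, 89.0], [249.0, 118.0], [262.0, 124.0]]
-0.011 0.05 [[164.0, 73.0], [176.0, 78.0], [249.0, 109.0], [262.0, 114.0]]
0.011 -0.022 [[159.0, 124.0], [171.0, 129.0], [240.0, 159.0], [253.0, 164.0]]
0.011 -0.009 [[158.0, 118.0], [170.0, 123.0], [240.0, 153.0], [253.0, 158.0]]
0.011 0 [[157.0, 114.0], [170.0, 119.0], [240.0, 149.0], [253.0, 154.0]]
0.011 0.03 [[155.0, 99.0], [168.0, 105.0], [240.0, 135.0], [253.0, 140.0]]
0.011 0.05 [[154.0, 89.0], [167.0, 95.0], [240.0, 125.0], [253.0, 131.0]]
```

View pics/d.png

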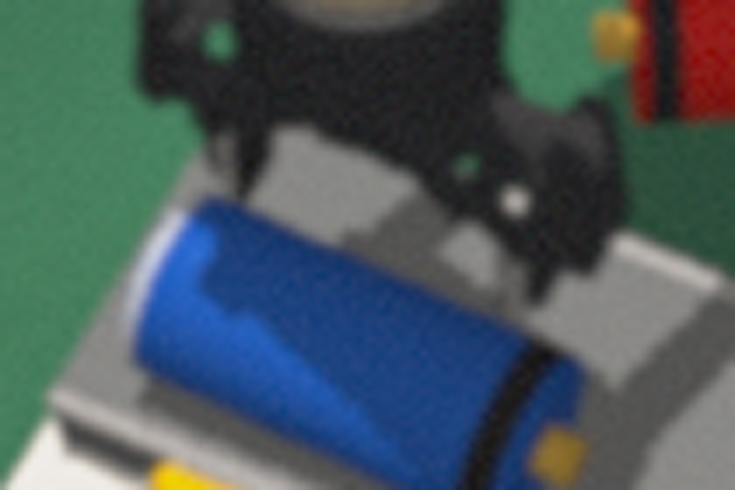

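The close-up shows the jaws spread wide, with the bulky knuckles low over the can's top. With the jaws fully open the tips are only about level with the TCP, so the knuckles touched the can. I'll back off, half close the jaws and tilt the fingers forward so only the tips push.

```bash
python3 go.py -140 -60 80 0 -40; python3 go.py -140 -60 100 0
```

```text
lin cm [-0.27  4.27  0.8 ] rot deg [40. -0. -0.]
t 4.6667 F tcp [-97.3 -62.7  88. ] f [ 0.56 -0.51 -0.06] g 0.9985681437344217
lin cm [-0.27  4.27 -1.2 ] rot deg [ 0.  0. -0.]
t 4.6667 F tcp [-97.3 -62.7  88. ] f [ 0.56 -0.51 -0.06] g 0.9985681437344217
```

```bash
python3 -m pendant '{"linear":[[-0.3,2,-1],[-0.3,4.3,-1.2],[-0.3,4.3,-1.2],[-0.3,4.3,-1.2],[-0.3,4.3,-1],[-0.3,4.3,-0.5],[-0.3,4.3,0.4],[-0.3,4.3,0.8],[-0.3,4.3,1],[-0.3,4.3,1]],"rotation":[[0,0,0],[6,0,0],[12,0,0],[18,0,0],[24,0,0],[30,0,0],[36,0,0],[40,0,0],[40,0,0],[40,0,0]],"grip":[0,0.4,0.4,0.4,0.4,0.4,0.4,0.4,0.4,0.4]}'; python3 go.py -120 -60 74 0 -40; python3 can.py 74
```

```text
time: 5.5
tool_pos: [0.4824, -0.0614, 0.0768]
tool_rot: [-0.242, 0.667, -0.663, 0.24]
contact_force: [1.0, 0.9, 0.6]
gripper_width: 0.6
lin cm [ 0.04 -1.46  1.59] rot deg [ 0.2 -0.  -0.1]
t 5.5 F tcp [-141.4  -59.6   76.8] f [0.97 0.94 0.59] g 0.5998615613220234
((290.38092041015625, 256.4870910644531), (62.00579833984375, 27.15831184387207), 24.623563766479492)
F if +x side: [-138.9684453  -132.81677191] if -x side: [ -72.0434263  -133.28525469]
F if +x side: [-133.23438328    6.15768722] if -x side: [-66.43660452   5.69009513]
F if +x side: [ -73.34265442 -125.97601834] if -x side: [  -8.08094024 -126.4328578 ]
F if +x side: [-69.58219737   9.16328192] if -x side: [-4.3874501   8.70691123]
```

```bash
python3 -m pendant '{"linear":[[0,-0.6,0.8],[0,-1,1.1],[0,-1.3,1.35],[0,-1.6,1.6],[0,-1.9,1.85],[0,-2.2,2.1],[0,-2.5,2.35],[0,-2.8,2.6],[0,-3.1,2.85],[0,-3.3,3.0]],"rotation":[[0,0,0],[0,0,0],[0,0,0],[0,0,0],[0,0,0],[0,0,0],[0,0,0],[0,0,0],[0,0,0],[0,0,0]],"grip":[0.4,0.4,0.4,0.4,0.4,0.4,0.4,0.4,0.4,0.4]}'; python3 go.py -93 -60 74 0 -40; python3 can.py 74
```

```text
time: 6.38
tool_pos: [0.5284, -0.0612, 0.0763]
tool_rot: [-0.243, 0.667, -0.662, 0.241]
contact_force: [-0.3, 0.2, 0.4]
gripper_width: 0.602
lin cm [ 0.03 -0.03  0.33] rot deg [ 0. -0. -0.]
t 6.3833 F tcp [-95.4 -59.7  76.3] f [-0.25  0.19  0.44] g 0.6016845167419543
((290.44879150390625, 256.3609313964844), (62.02061462402344, 27.657840728759766), 24.775142669677734)
F if +x side: [-140.14500125 -132.85137179] if -x side: [ -73.18839418 -133.32007569]
F if +x side: [-133.97791079    6.23800794] if -x side: [-67.16031195   5.77027711]
F if +x side: [ -73.28662294 -126.04797341] if -x side: [  -8.02625762 -126.50480343]
F if +x side: [-69.15277066   9.14089005] if -x side: [-3.96821196  8.68459069]
```

```bash
python3 - <<'E'
from h import *
p=manip.state()['tool_pos'];print(p)
b=manip.grab_frame('scene')[:,:,::-1].copy()
b=cv2.resize(b[195:295,230:350],None,fx=6.6,fy=6,interpolation=2)
for P,col in((p,(0,255,255)),(p+[.0141,0,-.0169],(255,0,255)),(p+[.0225,0,-.0098],(255,255,255))):
    for s in(-.03,0,.03):
        q=(proj('scene',[P+[0,s,0]])[0]-[230,195])*[6.6,6];cv2.circle(b,tuple(int(x) for x in q),4,col,1)
cv2.imwrite('pics/e.png',b[:600])
E
```

```text
[ 0.52867738 -0.06125447  0.07654585]
```

View pics/e.png

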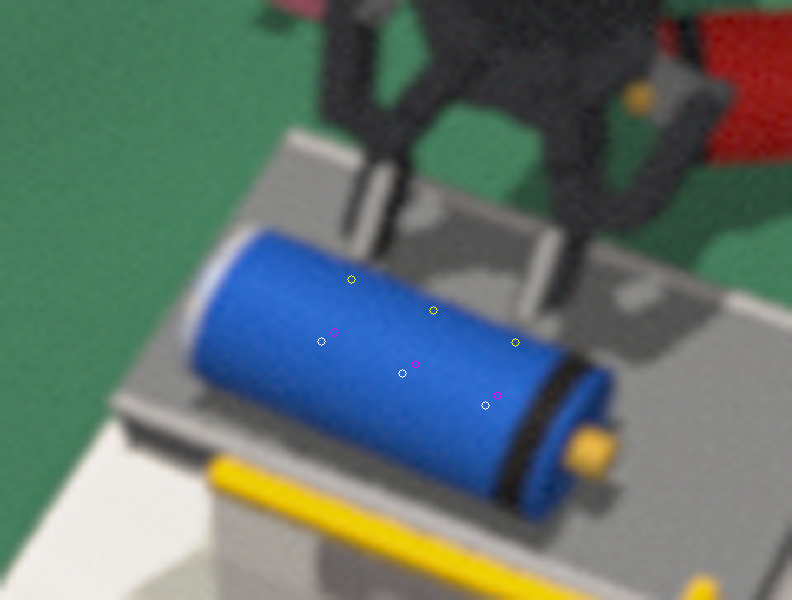

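The picture shows the fingers ending just behind the can's top edge (about (370, 250) and (540, 310)). That is well short of where the TCP projects (433, 310), and there was no contact. I'll raise the tool clear and triangulate the tips in both cameras.

```bash
python3 -m pendant '{"linear":[[0,-0.6,-1.1],[0,-1.2,-2.2],[0,-1.8,-3.3],[0,-2.4,-4.5],[0,-2.4,-4.5],[0,-2.4,-4.5],[0,-2.4,-4.5],[0,-2.4,-4.5],[0,-2.4,-4.5],[0,-2.4,-4.5]],"rotation":[[0,0,0],[0,0,0],[0,0,0],[0,0,0],[0,0,0],[0,0,0],[0,0,0],[0,0,0],[0,0,0],[0,0,0]],"grip":[0.4,0.4,0.4,0.4,0.4,0.4,0.4,0.4,0.4,0.4]}';  python3 - <<'E'
from h import *
s=manip.state();p=s['tool_pos'];print(p,s['tool_rot'])
o=np.zeros((600,800,3),np.uint8)
for n,x0,y0,X in(('scene',260,190,0),('top',280,190,400)):
    b=manip.grab_frame(n)[:,:,::-1]
    b=cv2.resize(b[y0:y0+100,x0:x0+66],(396,600),interpolation=2)
    for P,col in((p,(0,255,255)),(p+[.0141,0,-.0169],(255,0,255))):
        q=(proj(n,[P])[0]-[x0,y0])*6;print(n,q);cv2.circle(b,tuple(int(x) for x in q),4,col,1)
    o[:,X:X+396]=b
cv2.imwrite('pics/f.png',o)
E
```

```text
time: 7.32
tool_pos: [0.5171, -0.0611, 0.1252]
tool_rot: [-0.242, 0.667, -0.662, 0.24]
contact_force: [-0.1, -0.1, 0.3]
gripper_width: 0.599
[ 0.51713029 -0.06106583  0.12516106] [-0.24237863  0.66680661 -0.66249182  0.24026263]
scene [224.5038961  246.33217399]
scene [207.88117657 302.36548742]
top [300.96937047 267.97282815]
top [300.77483662 232.8924956 ]
```

View pics/f.png

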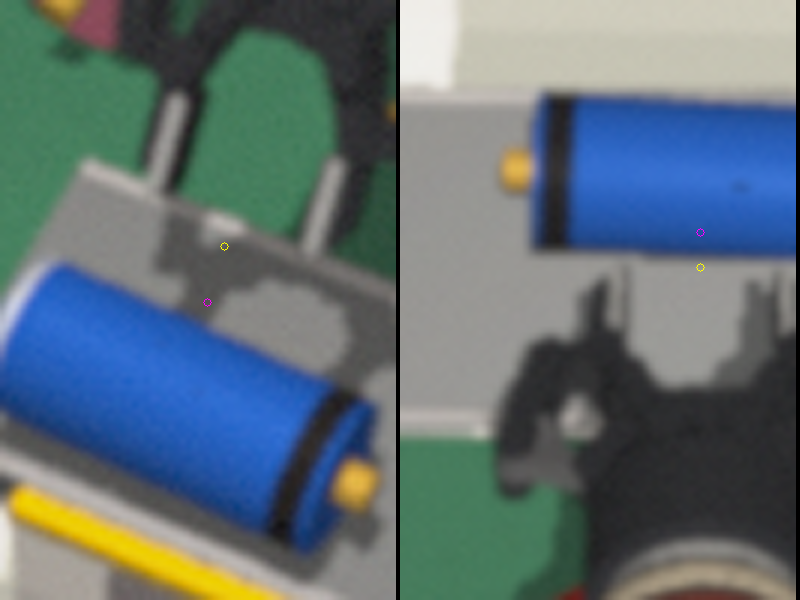

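```bash
python3 - <<'E'
from h import *
p=manip.state()['tool_pos']
def tri(a,b):
    o1,d1=ray('scene',[np.array(a)/6+[260,190]-.4]);o2,d2=ray('top',[np.array(b)/6+[280,190]-.4])
    A=np.c_[d1[0],-d2[0]];k=np.linalg.lstsq(A,o2-o1,rcond=None)[0];P=(o1+k[0]*d1[0]+o2+k[1]*d2[0])/2
    print((P-p).round(4),np.linalg.norm(A@k-(o2-o1)).round(4))
# scene left = -y finger = top right
tri((157,190),(355,275)); tri((316,250),(207,270))
E
```

```text
[-0.0011 -0.0216  0.0214] 0.0087
[-0.0021  0.034   0.0203] 0.0007
```

The triangulated tips are about 16 mm behind the reported TCP along the tool axis, not ahead of it. That explains the earlier contact on the can's top. I'll plan from the measured tips: at this tilt the front corner is TCP + (-2, +20) mm.

```bash
python3 -m pendant '{"linear":[[0,1.4,1],[0,2.8,2.5],[0,4,3.9],[0,5,4.9],[0,5.5,5.4],[0,5.5,5.4],[0,5.5,5.4],[0,5.5,5.4],[0,5.5,5.4],[0,5.5,5.4]],"rotation":[[0,0,0],[0,0,0],[0,0,0],[0,0,0],[0,0,0],[0,0,0],[0,0,0],[0,0,0],[0,0,0],[0,0,0]],"grip":[0.4,0.4,0.4,0.4,0.4,0.4,0.4,0.4,0.4,0.4]}';python3 go.py -73 -63 48 0 -40; python3 can.py 74
```

```text
time: 8.25
tool_pos: [0.5109, -0.0617, 0.051]
tool_rot: [-0.243, 0.667, -0.662, 0.242]
contact_force: [-0.2, -0.5, 0.9]
gripper_width: 0.597
lin cm [ 0.29 -2.86  2.8 ] rot deg [-0.1 -0.   0. ]
t 8.25 F tcp [-112.9  -60.1   51. ] f [-0.22 -0.52  0.91] g 0.5973031271427326
((289.835693359375, 257.0991516113281), (61.634124755859375, 27.463909149169922), 25.201122283935547)
F if +x side: [-138.1634868 -132.536698 ] if -x side: [ -71.25999654 -133.00503008]
F if +x side: [-130.99375331    5.63404401] if -x side: [-64.25560847   5.16686937]
F if +x side: [ -71.88583313 -126.2533042 ] if -x side: [  -6.6588751  -126.70990037]
F if +x side: [-66.7760646    8.09820602] if -x side: [-1.64788949  7.64230135]
```

```bash
python3 -m pendant '{"linear":[[0.3,-0.3,0.3],[0.6,-0.6,0.6],[0.6,-0.9,0.9],[0.6,-1.2,1.2],[0.6,-1.5,1.4],[0.6,-1.8,1.7],[0.6,-2.1,2.0],[0.6,-2.4,2.3],[0.6,-2.7,2.6],[0.6,-2.8,2.8]],"rotation":[[0,0,0],[0,0,0],[0,0,0],[0,0,0],[0,0,0],[0,0,0],[0,0,0],[0,0,0],[0,0,0],[0,0,0]],"grip":[0.4,0.4,0.4,0.4,0.4,0.4,0.4,0.4,0.4,0.4]}';python3 go.py -60 -66 65 0 -40; python3 can.py 74
```

```text
time: 9.13
tool_pos: [0.5501, -0.067, 0.0461]
tool_rot: [-0.243, 0.667, -0.662, 0.241]
contact_force: [-3.4, -1.6, 1.4]
gripper_width: 0.604
lin cm [ 0.03 -2.27 -0.56] rot deg [ 0. -0.  0.]
t 9.1333 F tcp [-73.7 -65.7  46.1] f [-3.4  -1.58  1.37] g 0.6042105890169377
((284.96575927734375, 264.4246520996094), (62.265892028808594, 26.80242156982422), 20.556045532226562)
F if +x side: [-115.57556513    1.55780319] if -x side: [-49.2418381    1.09345951]
F if +x side: [-109.98862932 -135.74480007] if -x side: [ -43.8231343 -136.2079661]
F if +x side: [-53.63431015   8.62951418] if -x side: [11.18799053  8.17575067]
F if +x side: [ -46.72263008 -124.80167357] if -x side: [  17.92096077 -125.2541861 ]
```

```bash
python3 -m pendant '{"linear":[[-0.3,-0.2,0],[-0.6,-0.4,0],[-0.6,-0.6,0],[-0.6,-0.8,-0.1],[-0.6,-1.0,-0.1],[-0.6,-1.2,-0.1],[-0.6,-1.4,-0.1],[-0.6,-1.6,-0.1],[-0.6,-1.8,-0.1],[-0.6,-2.0,-0.1]],"rotation":[[0,0,0],[0,0,0],[0,0,0],[0,0,0],[0,0,0],[0,0,0],[0,0,0],[0,0,0],[0,0,0],[0,0,0]],"grip":[0.4,0.4,0.4,0.4,0.4,0.4,0.4,0.4,0.4,0.4]}';python3 go.py -55 -60 62 0 -40; python3 can.py 76
```

```text
time: 10.02
tool_pos: [0.5645, -0.0611, 0.06]
tool_rot: [-0.243, 0.667, -0.662, 0.241]
contact_force: [0.3, -0.4, -0.2]
gripper_width: 0.604
lin cm [ 0.02 -0.46  0.12] rot deg [-0. -0. -0.]
t 10.0167 F tcp [-59.3 -59.8  60. ] f [ 0.26 -0.44 -0.23] g 0.6043306023256932
((276.6951904296875, 281.2705383300781), (61.73939895629883, 26.897188186645508), 24.443954467773438)
F if +x side: [ -69.55200395 -129.50083934] if -x side: [  -4.36083751 -129.95718496]
F if +x side: [-66.34732932   4.8499831 ] if -x side: [-1.20985766  4.39401335]
F if +x side: [  -8.18041651 -122.85380879] if -x side: [  55.644429 -123.30059 ]
F if +x side: [-6.70289242  7.97979006] if -x side: [57.1103022   7.53309041]
```

The can rolled over the lip. I'll check its seat in the vee while lifting clear and straightening the tool.

```bash
python3 -m pendant '{"linear":[[0,0.3,-2],[0,-1.5,-5],[0,-4,-8],[0,-4.9,-9],[0,-4.9,-9],[0,-4.9,-9],[0,-4.9,-9],[0,-4.9,-9],[0,-4.9,-9],[0,-4.9,-9]],"rotation":[[0,0,0],[0,0,0],[-6,0,0],[-12,0,0],[-18,0,0],[-24,0,0],[-30,0,0],[-36,0,0],[-40,0,0],[-40,0,0]],"grip":[0.4,0.4,1,1,1,1,1,1,1,1]}';python3 go.py 0 -175 150 30; python3 can.py 58.4
```

```text
time: 10.9
tool_pos: [0.546, -0.0612, 0.1602]
tool_rot: [0.0, 0.71, -0.704, -0.0]
contact_force: [-0.6, 0.3, 0.7]
gripper_width: 0.001
lin cm [11.52 -7.78  1.02] rot deg [  0.1 -30.    0. ]
t 10.9 F tcp [-77.8 -59.9 160.2] f [-0.62  0.33  0.73] g 0.0014546163965469467
((272.3793029785156, 283.0517272949219), (53.851646423339844, 26.925827026367188), 21.801406860351562)
F if +x side: [-69.20831427 -15.40074237] if -x side: [ -4.18004669 -15.85594768]
F if +x side: [ -66.0350114  -134.07877498] if -x side: [  -1.09858365 -134.5333374 ]
F if +x side: [-8.50933754 -9.18093212] if -x side: [55.20890725 -9.62696712]
F if +x side: [  -4.10983932 -124.65050048] if -x side: [  59.50421679 -125.09580614]
```

```bash
python3 -m pendant '{"linear":[[3,-2,0.2],[6,-4,0.5],[9,-6,0.8],[11.5,-7.8,1],[11.5,-7.8,1],[11.5,-7.8,1],[11.5,-7.8,1],[11.5,-7.8,1],[11.5,-7.8,1],[11.5,-7.8,1]],"rotation":[[0,-5,0],[0,-10,0],[0,-15,0],[0,-20,0],[0,-25,0],[0,-30,0],[0,-30,0],[0,-30,0],[0,-30,0],[0,-30,0]],"grip":[1,1,1,1,1,1,1,1,1,1]}';python3 go.py 0 -170 46 30;
```

```text
time: 11.78
tool_pos: [0.6227, -0.1744, 0.1511]
tool_rot: [-0.182, 0.686, -0.68, -0.183]
contact_force: [-0.6, 0.0, -0.0]
gripper_width: -0.003
lin cm [ 4.93 -0.18  9.29] rot deg [-0.  -0.1  0.1]
t 11.7833 F tcp [  -1.9 -173.6  151.1] f [-0.64  0.05 -0.03] g -0.003035673304899516
```

```bash
python3 -m pendant '{"linear":[[1.2,-0.2,2.3],[2.4,-0.2,4.6],[3.6,-0.2,6.9],[4.9,-0.2,9.3],[4.9,-0.2,9.3],[4.9,-0.2,9.3],[4.9,-0.2,9.3],[4.9,-0.2,9.3],[4.9,-0.2,9.3],[4.9,-0.2,9.3]],"rotation":[[0,0,0],[0,0,0],[0,0,0],[0,0,0],[0,0,0],[0,0,0],[0,0,0],[0,0,0],[0,0,0],[0,0,0]],"grip":[1,1,1,1,1,1,1,1,1,1]}';python3 go.py 0 -130 46 30
python3 - <<'E'
from h import *
s=manip.state()['tool_pos']
o=np.zeros((600,800,3),np.uint8)
for n,x0,y0,X in(('scene',220,225,0),('top',300,160,400)):
    b=manip.grab_frame(n)[:,:,::-1]
    b=cv2.resize(b[y0:y0+90,x0:x0+60],(400,600),interpolation=2)
    q=(proj(n,[s])[0]-[x0,y0])*[6.667,6.667];cv2.circle(b,tuple(int(x) for x in q),4,(0,255,255),1);print(q)
    o[:,X:X+400]=b
cv2.imwrite('pics/g.png',o)
E
```

```text
time: 12.62
tool_pos: [0.6257, -0.1721, 0.047]
tool_rot: [-0.183, 0.686, -0.681, -0.182]
contact_force: [0.1, 0.1, 0.1]
gripper_width: -0.004
lin cm [-3.53  0.11  2.15] rot deg [-0.1 -0.1  0.1]
t 12.6167 F tcp [   1.1 -171.3   47. ] f [0.13 0.11 0.13] g -0.004114809657072191
[ 68.68021219 295.62426099]
[518.19566267 212.14518462]
```

View pics/g.png

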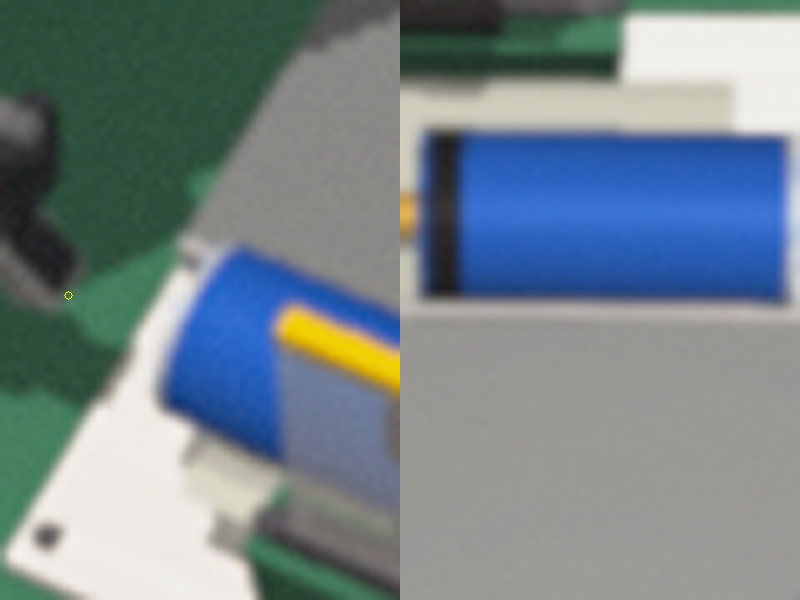

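The can is seated in the vee, with its rear end near top-view column 358. The closed tips are near the TCP mark, as expected. Next I'll approach the rear end.

```bash
python3 -m pendant '{"linear":[[-0.6,0.1,0.4],[-1.2,0.1,0.7],[-1.8,0.1,1],[-2.2,0.1,1.3],[-2.5,0.1,1.5],[-2.7,0.1,1.6],[-2.9,0.1,1.7],[-3.1,0.1,1.8],[-3.3,0.1,1.9],[-3.5,0.1,2]],"rotation":[[0,0,0],[0,0,0],[0,0,0],[0,0,0],[0,0,0],[0,0,0],[0,0,0],[0,0,0],[0,0,0],[0,0,0]],"grip":[1,1,1,1,1,1,1,1,1,1]}';python3 go.py 0 -110 46 30
cat > c2.py <<'E'
from h import *
# rear end of can in top view: rightmost blue column on axis row
i=manip.grab_frame('top');h=cv2.cvtColor(i,cv2.COLOR_RGB2HSV)
m=cv2.inRange(h,(105,120,40),(125,255,255));m[:,:290]=0;m[:,400:]=0;m[:150]=0;m[260:]=0
xs,ys=np.nonzero(m.T)
w=plane('top',[[xs.max()+.5,np.median(ys)],[xs.min()-.5,np.median(ys)]],.065)
r=cv2.minAreaRect(np.c_[xs,ys].astype(np.float32));print('F rear/front blue',((w[:,:2]*1e3-[623.4,-.8])@np.array([[1,-.007],[.007,1]])).round(1).tolist(),xs.max(),xs.min(),r[2])
E
python3 c2.py
```

```text
time: 13.55
tool_pos: [0.6234, -0.1311, 0.0453]
tool_rot: [-0.182, 0.685, -0.681, -0.184]
contact_force: [-1.2, 0.1, 0.0]
gripper_width: -0.004
lin cm [-1.79 -0.09  0.96] rot deg [-0. -0. -0.]
t 13.55 F tcp [  -0.9 -130.3   45.3] f [-1.23  0.15  0.03] g -0.003935375758104527
F rear/front blue [[-3.0, -122.5], [-4.5, 4.2]] 357 303 1.5911403894424438
```

```bash
python3 -m pendant '{"linear":[[-0.2,0,0.1],[-0.4,0,0.2],[-0.6,0,0.3],[-0.8,0,0.5],[-1,0,0.6],[-1.2,0,0.7],[-1.4,0,0.8],[-1.6,0,0.9],[-1.8,0,1],[-2,0,1.2]],"rotation":[[0,0,0],[0,0,0],[0,0,0],[0,0,0],[0,0,0],[0,0,0],[0,0,0],[0,0,0],[0,0,0],[0,0,0]],"grip":[1,1,1,1,1,1,1,1,1,1]}';python3 go.py 0 -100 46 30;python3 c2.py
```

```text
time: 14.43
tool_pos: [0.6234, -0.1081, 0.0452]
tool_rot: [-0.182, 0.685, -0.681, -0.183]
contact_force: [-2.4, -9.5, 5.5]
gripper_width: -0.001
lin cm [-0.67 -0.08  0.29] rot deg [-0.  -0.1  0. ]
t 14.4333 F tcp [  -0.8 -107.3   45.2] f [-2.47 -9.53  5.52] g -0.0013807749712646214
F rear/front blue [[-3.2, -99.5], [-4.7, 25.0]] 347 294 1.3639274835586548
```

```bash
python3 -m pendant '{"linear":[[-0.2,0,0.1],[-0.4,0,0.2],[-0.6,0,0.3],[-0.8,0,0.5],[-1,0,0.6],[-1.2,0,0.7],[-1.4,0,0.8],[-1.5,0,0.9],[-1.6,0,0.9],[-1.7,0,1]],"rotation":[[0,0,0],[0,0,0],[0,0,0],[0,0,0],[0,0,0],[0,0,0],[0,0,0],[0,0,0],[0,0,0],[0,0,0]],"grip":[1,1,1,1,1,1,1,1,1,1]}';python3 go.py 0 -80 46 30
cat > c3.py <<'E'
from h import *
# gap between band/stud and block in top view, and blue position; profile along axis row
i=manip.grab_frame('top');y0=int(round(proj('top',[[.6234,.05,.066]])[0,1]))
h=cv2.cvtColor(i[y0-1:y0+2,255:310].mean(0,keepdims=True).astype(np.uint8),cv2.COLOR_RGB2HSV)[0]
print(y0,' '.join(f'{255+k}:{a}/{b}/{c}' for k,(a,b,c) in enumerate(h)))
E
python3 c2.py;python3 c3.py
```

```text
time: 15.32
tool_pos: [0.6233, -0.0884, 0.0451]
tool_rot: [-0.182, 0.685, -0.681, -0.183]
contact_force: [-2.2, -9.4, 5.4]
gripper_width: 0.003
lin cm [-0.7  -0.07  0.31] rot deg [-0. -0.  0.]
t 15.3167 F tcp [ -0.7 -87.6  45.1] f [-2.28 -9.38  5.43] g 0.002772475860737577
F rear/front blue [[-3.5, -78.8], [-4.8, 34.2]] 338 290 -0.0
190 255:16/15/191 256:18/14/184 257:15/13/154 258:15/10/101 259:165/9/59 260:135/10/49 261:165/11/48 262:150/15/51 263:170/15/51 264:12/17/74 265:18/56/132 266:19/111/189 267:21/152/221 268:22/161/231 269:22/161/234 270:22/160/234 271:22/163/227 272:20/164/191 273:15/159/164 274:11/152/180 275:10/113/199 276:11/51/216 277:16/14/231 278:20/13/237 279:21/33/232 280:21/88/220 281:20/137/211 282:20/148/203 283:16/97/178 284:126/53/153 285:113/119/141 286:113/101/88 287:128/19/54 288:160/15/52 289:112/67/72 290:110/148/122 291:109/177/176 292:109/186/202 293:109/188/208 294:109/188/209 295:109/188/208 296:109/186/208 297:109/187/209 298:109/186/208 299:109/189/208 300:109/187/209 301:109/188/208 302:109/187/209 303:109/188/208 304:109/189/208 305:109/186/208 306:109/186/208 307:109/188/208 308:109/186/208 309:109/186/208
```

The top-view profile shows a gap of about 9 mm from the stud to the plunger tip, plus 6 mm of plunger travel. I'll slow down.

```bash
python3 -m pendant '{"linear":[[-0.09,0,0.05],[-0.17,0,0.1],[-0.26,0,0.15],[-0.35,0,0.2],[-0.43,0,0.25],[-0.52,0,0.3],[-0.6,0,0.35],[-0.69,0,0.4],[-0.78,0,0.45],[-0.87,0,0.5]],"rotation":[[0,0,0],[0,0,0],[0,0,0],[0,0,0],[0,0,0],[0,0,0],[0,0,0],[0,0,0],[0,0,0],[0,0,0]],"grip":[1,1,1,1,1,1,1,1,1,1]}';python3 go.py 0 -72 46 30;python3 c3.py | tr ' ' '\n' | sed -n '15,35p' | tr '\n' ' '
```

```text
time: 16.25
tool_pos: [0.6232, -0.0786, 0.0452]
tool_rot: [-0.182, 0.685, -0.681, -0.183]
contact_force: [-1.7, -5.5, 1.9]
gripper_width: 0.001
lin cm [-0.54 -0.07  0.22] rot deg [-0.  -0.1  0. ]
t 16.25 F tcp [ -0.7 -77.8  45.2] f [-1.78 -5.52  1.9 ] g 0.0006885973286529607
268:22/160/231 269:22/160/234 270:23/160/234 271:22/163/227 272:19/166/191 273:15/162/164 274:13/158/179 275:16/156/191 276:19/152/200 277:20/152/206 278:20/136/199 279:16/68/164 280:115/55/139 281:111/116/119 282:113/77/73 283:130/14/53 284:130/15/52 285:113/107/88 286:110/165/151 287:109/182/193 288:109/187/206
```

```bash
python3 -m pendant '{"linear":[[-0.03,0,0.02],[-0.07,0,0.04],[-0.1,0,0.06],[-0.14,0,0.08],[-0.17,0,0.1],[-0.21,0,0.12],[-0.24,0,0.14],[-0.28,0,0.16],[-0.31,0,0.18],[-0.35,0,0.2]],"rotation":[[0,0,0],[0,0,0],[0,0,0],[0,0,0],[0,0,0],[0,0,0],[0,0,0],[0,0,0],[0,0,0],[0,0,0]],"grip":[1,1,1,1,1,1,1,1,1,1]}';python3 go.py 0 -72 46 30;python3 c3.py | tr ' ' '\n' | sed -n '15,35p' | tr '\n' ' '
```

```text
time: 17.13
tool_pos: [0.6232, -0.0746, 0.0452]
tool_rot: [-0.182, 0.685, -0.681, -0.183]
contact_force: [-1.0, -6.2, 1.5]
gripper_width: -0.001
lin cm [-0.19 -0.07  0.02] rot deg [-0.  -0.1 -0. ]
t 17.1333 F tcp [ -0.7 -73.8  45.2] f [-1.   -6.24  1.46] g -0.0005762026768640253
268:22/161/231 269:23/162/234 270:22/161/234 271:21/164/227 272:20/166/190 273:20/163/158 274:20/163/181 275:20/160/201 276:20/147/203 277:17/86/178 278:121/49/157 279:113/119/142 280:114/98/86 281:140/14/53 282:135/10/52 283:114/90/79 284:110/157/138 285:109/177/184 286:109/185/204 287:109/188/208 288:109/187/209
```

Still sliding at about 6 N with no block contact yet. I'll continue at 0.4 mm per row.

```bash
python3 -m pendant '{"linear":[[-0.03,0,0.02],[-0.07,0,0.04],[-0.1,0,0.06],[-0.14,0,0.08],[-0.17,0,0.1],[-0.21,0,0.12],[-0.24,0,0.14],[-0.28,0,0.16],[-0.31,0,0.18],[-0.35,0,0.2]],"rotation":[[0,0,0],[0,0,0],[0,0,0],[0,0,0],[0,0,0],[0,0,0],[0,0,0],[0,0,0],[0,0,0],[0,0,0]],"grip":[1,1,1,1,1,1,1,1,1,1]}';python3 go.py 0 -72 46 30;python3 c3.py | tr ' ' '\n' | sed -n '12,35p' | tr '\n' ' '
```

```text
time: 18.02
tool_pos: [0.6233, -0.0736, 0.0453]
tool_rot: [-0.18, 0.686, -0.681, -0.181]
contact_force: [-3.6, -17.5, 3.8]
gripper_width: 0.001
lin cm [-0.1  -0.06 -0.02] rot deg [-0.1 -0.4 -0. ]
t 18.0167 F tcp [ -0.6 -72.8  45.3] f [ -3.69 -17.44   3.8 ] g 0.000780113247027808
265:17/54/132 266:20/112/189 267:21/152/221 268:22/161/231 269:22/161/234 270:22/161/234 271:22/163/227 272:20/166/192 273:20/165/170 274:20/164/190 275:20/160/203 276:19/138/199 277:15/65/161 278:115/66/140 279:112/120/119 280:114/72/74 281:150/5/51 282:135/19/54 283:113/120/96 284:110/173/164 285:109/186/199 286:109/186/208 287:109/186/208 288:109/188/208
```

Force rose to 17 N after 1 mm and the block edges haven't moved, so the stud is on the block. I'll back off, lift and straighten the tool.

```bash
python3 -m pendant '{"linear":[[0.5,0,-0.3],[1.5,0,-0.9],[3,0,-1.8],[4.5,0,-2.6],[4,0,-6],[2.5,0,-9],[1,0,-12],[-1,0,-15.5],[-3,0,-19],[-4.5,0,-21]],"rotation":[[0,0,0],[0,0,0],[0,0,0],[0,0,0],[0,0,0],[0,5,0],[0,10,0],[0,15,0],[0,20,0],[0,26,0]],"grip":[1,1,1,1,1,1,1,1,1,1]}';python3 go.py 100 22 275 0; python3 c2.py; python3 c3.py | tr ' ' '\n' | sed -n '12,35p' | tr '\n' ' '
python3 - <<'E'
# cover bar recheck
from h import *
P=[]
for n in('top','scene'):
    h=cv2.cvtColor(manip.grab_frame(n),cv2.COLOR_RGB2HSV);m=cv2.inRange(h,(22,150,100),(34,255,255));m[:,400:]=0
    c=max(cv2.findContours(m,0,2)[0],key=cv2.contourArea);print(n,cv2.minAreaRect(c),cv2.boundingRect(c))
E
```

```text
time: 18.9
tool_pos: [0.6249, -0.1388, 0.2552]
tool_rot: [-0.025, 0.708, -0.705, -0.02]
contact_force: [1.0, 0.6, 0.9]
gripper_width: 0.002
lin cm [-16.12  -9.91  -0.9 ] rot deg [-0.4  3.6 -0.2]
t 18.9 F tcp [   0.5 -138.   255.2] f [1.01 0.61 0.93] g 0.0017476267477479325
F rear/front blue [[-2.5, -64.9], [-3.6, 34.3]] 332 290 0.0
265:18/56/132 266:19/111/190 267:21/152/222 268:22/162/231 269:22/160/234 270:23/160/234 271:22/163/227 272:20/166/192 273:20/165/170 274:20/164/190 275:20/160/202 276:20/139/198 277:15/65/162 278:114/67/140 279:111/122/119 280:115/78/75 281:140/15/52 282:130/14/53 283:113/121/97 284:110/171/164 285:109/185/200 286:109/187/209 287:109/187/209 288:109/188/208 top ((290.5, 157.5), (17.0, 73.0), 90.0) (254, 149, 74, 18)
scene ((302.6869812011719, 285.3526916503906), (84.99974060058594, 17.19155502319336), 25.201122283935547) (262, 271, 80, 41)
```

```bash
python3 -m pendant '{"linear":[[0,-2,-1],[-1,-5,-2],[-3,-8,-2],[-6,-10.4,-2],[-9,-10.4,-2],[-12,-10.4,-2],[-15,-10.4,-2],[-16.1,-10.4,-2],[-16.1,-10.4,-2],[-16.1,-10.4,-2]],"rotation":[[0,0,0],[0,3.6,0],[0,3.6,0],[0,3.6,0],[0,3.6,0],[0,3.6,0],[0,3.6,0],[0,3.6,0],[0,3.6,0],[0,3.6,0]],"grip":[1,1,1,1,1,1,1,1,1,1]}';python3 go.py 90 22 205 0; cat > tip.py <<'E'
from h import *
p=manip.state()['tool_pos'];o=[]
for n in('scene','top'):
    q=proj(n,[p])[0].astype(int);b=manip.grab_frame(n)[:,:,::-1]
    x0,y0=max(q[0]-50,0),max(q[1]-75,0);c=cv2.resize(b[y0:y0+150,x0:x0+100],(400,600),interpolation=2);print(n,x0,y0,q)
    cv2.circle(c,(int(4*(q[0]-x0)),int(4*(q[1]-y0))),4,(0,255,255),1);o.append(c)
cv2.imwrite('pics/t.png',np.hstack(o))
E
```

```text
time: 19.93
tool_pos: [0.7259, 0.0227, 0.2778]
tool_rot: [-0.001, 0.709, -0.705, -0.004]
contact_force: [0.1, -0.4, 0.6]
gripper_width: 0.002
lin cm [0.13 1.23 7.28] rot deg [ 0.2  0.4 -0. ]
t 19.9333 F tcp [102.6  22.8 277.8] f [ 0.12 -0.44  0.61] g 0.0018981315809344188
```

```bash
python3 -m pendant '{"linear":[[0.1,0.5,2],[0.1,1,4],[0.1,1.5,6.5],[0.1,1.8,8.1],[0.1,1.8,8.1],[0.1,2,8.1],[0.1,2.3,8.1],[0.1,2.6,8.1],[0.1,2.9,8.1],[0.1,2.9,8.1]],"rotation":[[0,0,0],[0,0,0],[0,0,0],[0,0,0],[0,0,0],[0,0,0],[0,0,0],[0,0,0],[0,0,0],[0,0,0]],"grip":[1,1,1,1,1,1,1,1,1,1]}';python3 go.py 38 22 200 0;python3 tip.py
```

```text
time: 20.77
tool_pos: [0.6976, 0.0231, 0.201]
tool_rot: [-0.003, 0.709, -0.705, -0.002]
contact_force: [1.1, -0.1, 0.7]
gripper_width: -0.003
lin cm [0.14 3.63 0.09] rot deg [-0.1  0.4 -0. ]
t 20.7667 F tcp [ 74.3  23.3 201. ] f [ 1.05 -0.09  0.68] g -0.002651989441231745
scene 243 230 [293 305]
top 240 67 [290 142]
```

View pics/t.png

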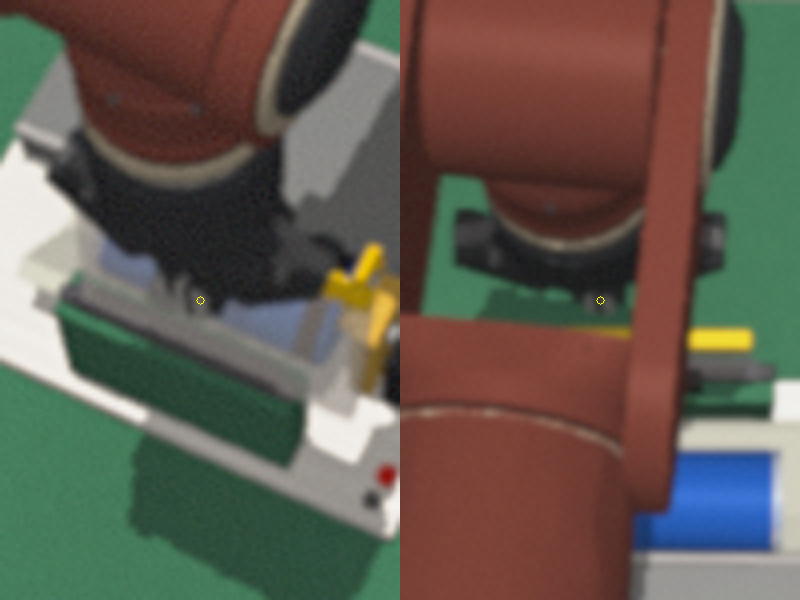

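The scene view shows the closed fingertips behind the upright cover, next to the TCP mark. I'll push the cover over along its arc.

```bash
python3 -m pendant '{"linear":[[0,0.9,0],[0,1.8,0],[0,2.7,0.05],[0,3.5,0.15],[0,4.2,0.45],[0,5,0.8],[0,5.8,1.3],[0,6.6,1.9],[0,7.3,2.5],[0,8,3.2]],"rotation":[[0,0,0],[0,0,0],[0,0,0],[0,0,0],[0,0,0],[0,0,0],[0,0,0],[0,0,0],[0,0,0],[0,0,0]],"grip":[1,1,1,1,1,1,1,1,1,1]}';python3 go.py -24 22 142 0
cat > bar.py <<'E'
from h import *
for n in('top','scene'):
    h=cv2.cvtColor(manip.grab_frame(n),cv2.COLOR_RGB2HSV);m=cv2.inRange(h,(22,150,100),(34,255,255));m[:,:200]=0;m[:,400:]=0
    for c in cv2.findContours(m,0,2)[0]:
        if cv2.contourArea(c)>20: print(n,cv2.boundingRect(c),cv2.contourArea(c))
for t in(1.2,1,.8,.6,.4,.2,.1,0):
    P=[np.array([.6234,-.0008,0])+np.array([65-118*np.cos(t)+5*np.sin(t),y,104+118*np.sin(t)+5*np.cos(t)])/1e3 for y in(-50,95)]
    print(t,proj('top',P).round(0).tolist(),proj('scene',P).round(0).tolist())
E
python3 bar.py
```

```text
time: 21.7
tool_pos: [0.6165, 0.0229, 0.1668]
tool_rot: [-0.002, 0.709, -0.705, -0.002]
contact_force: [0.0, 0.2, 0.0]
gripper_width: -0.004
lin cm [0.19 1.72 2.48] rot deg [ 0.   0.4 -0. ]
t 21.7 F tcp [ -6.8  23.8 166.8] f [0.03 0.2  0.04] g -0.004174654939931129
top (313, 191, 13, 5) 42.5
top (257, 190, 42, 12) 192.5
scene (338, 272, 15, 8) 42.5
1.2 [[327.0, 164.0], [254.0, 163.0]] [[268.0, 264.0], [341.0, 296.0]]
1 [[327.0, 176.0], [254.0, 175.0]] [[274.0, 257.0], [346.0, 288.0]]
0.8 [[327.0, 186.0], [255.0, 185.0]] [[279.0, 253.0], [350.0, 283.0]]
0.6 [[326.0, 196.0], [256.0, 194.0]] [[284.0, 251.0], [353.0, 280.0]]
0.4 [[326.0, 203.0], [257.0, 202.0]] [[287.0, 251.0], [354.0, 279.0]]
0.2 [[326.0, 208.0], [259.0, 207.0]] [[289.0, 253.0], [355.0, 281.0]]
0.1 [[326.0, 210.0], [259.0, 209.0]] [[290.0, 255.0], [355.0, 282.0]]
0 [[326.0, 211.0], [260.0, 210.0]] [[291.0, 257.0], [355.0, 285.0]]
```

```bash
python3 -m pendant '{"linear":[[0,0.4,0.35],[0,0.7,0.75],[0,1,1.2],[0,1.3,1.7],[0,1.55,2.15],[0,1.75,2.6],[0,1.95,3],[0,2.1,3.4],[0,2.2,3.7],[0,2.3,4]],"rotation":[[0,0,0],[0,0,0],[0,0,0],[0,0,0],[0,0,0],[0,0,0],[0,0,0],[0,0,0],[0,0,0],[0,0,0]],"grip":[1,1,1,1,1,1,1,1,1,1]}';python3 go.py -35 22 120 0;python3 bar.py | head -3
```

```text
time: 22.63
tool_pos: [0.5942, 0.0231, 0.1269]
tool_rot: [-0.002, 0.709, -0.705, -0.003]
contact_force: [-0.1, 0.2, 1.8]
gripper_width: 0.001
lin cm [0.21 0.6  0.69] rot deg [ 0.   0.4 -0. ]
t 22.6333 F tcp [-29.   24.1 126.9] f [-0.07  0.24  1.79] g 0.0012120543925110638
top (313, 207, 13, 4) 35.0
top (259, 205, 41, 6) 123.0
scene (342, 273, 13, 6) 23.5
```

```bash
python3 -m pendant '{"linear":[[0,0.4,0],[0,0.8,0],[0,1.2,0],[0,1.4,0.1],[0,1.4,0.3],[0,1.4,0.5],[0,1.4,0.65],[0,1.4,0.8],[0,1.4,0.95],[0,1.4,1.1]],"rotation":[[0,0,0],[0,0,0],[0,0,0],[0,0,0],[0,0,0],[0,0,0],[0,0,0],[0,0,0],[0,0,0],[0,0,0]],"grip":[1,1,1,1,1,1,1,1,1,1]}';python3 go.py -43 22 101 0;python3 bar.py | head -3
```

```text
time: 23.57
tool_pos: [0.5803, 0.023, 0.1161]
tool_rot: [-0.002, 0.709, -0.705, -0.003]
contact_force: [-1.5, 0.4, 1.7]
gripper_width: -0.004
lin cm [0.22 0.01 1.51] rot deg [ 0.   0.4 -0. ]
t 23.5667 F tcp [-42.9  24.1 116.1] f [-1.54  0.44  1.72] g -0.0036558761996678107
top (314, 209, 12, 5) 39.0
top (260, 209, 17, 4) 34.0
scene (334, 271, 21, 10) 35.5
```

```bash
python3 -m pendant '{"linear":[[0,0,0.15],[0,0,0.3],[0,0,0.45],[0,0,0.55],[0,0,0.65],[0,0,0.75],[0,0,0.85],[0,0,0.95],[0,0,1.05],[0,0,1.15]],"rotation":[[0,0,0],[0,0,0],[0,0,0],[0,0,0],[0,0,0],[0,0,0],[0,0,0],[0,0,0],[0,0,0],[0,0,0]],"grip":[1,1,1,1,1,1,1,1,1,1]}';python3 go.py -43 22 101 0;python3 bar.py | head -3
```

```text
time: 24.5
tool_pos: [0.5813, 0.0229, 0.1064]
tool_rot: [-0.003, 0.71, -0.705, -0.001]
contact_force: [0.3, -0.7, 2.7]
gripper_width: -0.003
lin cm [0.2  0.1  0.54] rot deg [-0.1  0.4 -0. ]
t 24.5 F tcp [-42.   23.9 106.4] f [ 0.27 -0.75  2.66] g -0.0027593847786900167
top (314, 210, 12, 4) 28.0
top (260, 210, 18, 4) 34.5
scene (336, 274, 19, 9) 28.0
```

```bash
python3 -m pendant '{"linear":[[0,0,0.1],[0,0,0.2],[0,0,0.3],[0,0,0.4],[0,0,0.5],[0,0,0.6],[0,0,0.7],[0,0,0.8],[0,0,0.9],[0,0,0.9]],"rotation":[[0,0,0],[0,0,0],[0,0,0],[0,0,0],[0,0,0],[0,0,0],[0,0,0],[0,0,0],[0,0,0],[0,0,0]],"grip":[1,1,1,1,1,1,1,1,1,1]}';python3 go.py -43 22 101 0;python3 bar.py | head -3
```

```text
time: 25.43
tool_pos: [0.5802, 0.0232, 0.0988]
tool_rot: [-0.002, 0.71, -0.705, -0.003]
contact_force: [-9.3, 1.4, 16.1]
gripper_width: 0.004
lin cm [ 0.23 -0.   -0.23] rot deg [0.1 0.4 0. ]
t 25.4333 F tcp [-43.   24.3  98.8] f [-9.27  1.5  16.06] g 0.0039536425584263514
top (314, 211, 12, 4) 32.5
top (261, 210, 18, 4) 29.5
scene (337, 275, 18, 9) 29.5
```

```bash
python3 -m pendant '{"linear":[[0,0,0.05],[0,0,0.1],[0,0,0.15],[0,0,0.2],[0,0,0.25],[0,0,0.25],[0,0,0.25],[0,0,0.25],[0,0,0.25],[0,0,0.25]],"rotation":[[0,0,0],[0,0,0],[0,0,0],[0,0,0],[0,0,0],[0,0,0],[0,0,0],[0,0,0],[0,0,0],[0,0,0]],"grip":[1,1,1,1,1,1,1,1,1,1]}';python3 go.py -43 22 101 0;python3 bar.py | head -3
```

```text
time: 26.37
tool_pos: [0.5803, 0.0232, 0.0986]
tool_rot: [-0.002, 0.71, -0.705, -0.003]
contact_force: [-15.0, 1.1, 26.5]
gripper_width: -0.001
lin cm [ 0.23  0.01 -0.25] rot deg [0.1 0.4 0. ]
t 26.3667 F tcp [-42.9  24.4  98.6] f [-15.04   1.2   26.52] g -0.0007129954139820342
top (314, 211, 12, 4) 32.5
top (261, 210, 18, 4) 32.5
scene (337, 275, 18, 9) 27.5
```

It's at the hard stop: force rose with only 0.2 mm of movement. I'll lift off, back away and measure.

```bash
python3 -m pendant '{"linear":[[0,0,-0.3],[0,0,-0.8],[0,0,-2],[0,0,-5],[0,0,-9],[0,2,-12],[0,6,-14],[0,10,-15],[0,14,-15],[0,17,-15]],"rotation":[[0,0,0],[0,0,0],[0,0,0],[0,0,0],[0,0,0],[0,0,0],[0,0,0],[0,0,0],[0,0,0],[0,0,0]],"grip":[1,1,1,1,1,1,1,1,1,1]}'
python3 -m pendant '{"linear":[[3,0,0],[6,0,0],[10,0,0],[14,0,0],[18,0,0],[20,0,0],[20,0,0],[20,0,0],[20,0,0],[20,0,0]],"rotation":[[0,0,0],[0,0,0],[0,0,0],[0,0,0],[0,0,0],[0,0,0],[0,0,0],[0,0,0],[0,0,0],[0,0,0]],"grip":[1,1,1,1,1,1,1,1,1,1]}'
python3 bar.py; python3 c2.py; python3 c3.py| tr ' ' '\n' | sed -n '12,35p' | tr '\n' ' '
python3 - <<'E'
from h import *
h=cv2.cvtColor(manip.grab_frame('scene'),cv2.COLOR_RGB2HSV);m=cv2.inRange(h,(22,150,100),(34,255,255));m[:,:200]=0;m[:,400:]=0
c=max(cv2.findContours(m,0,2)[0],key=cv2.contourArea);print(cv2.minAreaRect(c),cv2.boxPoints(cv2.minAreaRect(c)).tolist())
E
```

```text
time: 27.3
tool_pos: [0.4086, 0.021, 0.2446]
tool_rot: [-0.003, 0.71, -0.705, -0.002]
contact_force: [0.5, 0.6, 0.7]
gripper_width: -0.002
time: 28.13
tool_pos: [0.4118, -0.178, 0.242]
tool_rot: [-0.003, 0.71, -0.704, -0.003]
contact_force: [-0.2, 0.1, -0.2]
gripper_width: -0.0
top (261, 210, 65, 5) 184.5
scene (291, 256, 64, 28) 154.5
1.2 [[327.0, 164.0], [254.0, 163.0]] [[268.0, 264.0], [341.0, 296.0]]
1 [[327.0, 176.0], [254.0, 175.0]] [[274.0, 257.0], [346.0, 288.0]]
0.8 [[327.0, 186.0], [255.0, 185.0]] [[279.0, 253.0], [350.0, 283.0]]
0.6 [[326.0, 196.0], [256.0, 194.0]] [[284.0, 251.0], [353.0, 280.0]]
0.4 [[326.0, 203.0], [257.0, 202.0]] [[287.0, 251.0], [354.0, 279.0]]
0.2 [[326.0, 208.0], [259.0, 207.0]] [[289.0, 253.0], [355.0, 281.0]]
0.1 [[326.0, 210.0], [259.0, 209.0]] [[290.0, 255.0], [355.0, 282.0]]
0 [[326.0, 211.0], [260.0, 210.0]] [[291.0, 257.0], [355.0, 285.0]]
F rear/front blue [[-4.8, -64.9], [-5.0, -51.1]] 332 327 90.0
265:14/24/201 266:17/36/214 267:19/43/219 268:20/45/221 269:20/46/222 270:20/44/221 271:19/45/220 272:19/44/215 273:17/43/214 274:18/45/217 275:19/42/217 276:18/39/216 277:16/28/210 278:4/9/198 279:0/8/191 280:12/17/190 281:13/19/189 282:9/18/189 283:6/13/190 284:135/8/193 285:118/18/204 286:116/20/207 287:115/21/207 288:116/20/207 ((322.97381591796875, 269.37786865234375), (68.54096221923828, 3.2960259914398193), 22.89055061340332) [[290.7611389160156, 257.5658264160156], [292.0431823730469, 254.52938842773438], [355.1864929199219, 281.1899108886719], [353.9044494628906, 284.2263488769531]]
```

The bar projects at the shut position after release, and the can's rear end and the stud edge are where they were. Handing in.

```bash
python3 -c "
from plant import manip
print(manip.state()['contact_force']);print(manip.job_done())"
```

```text
[ 0.02755059  0.56437168 -0.18746066]
the job is handed in; nothing more can be done
None
```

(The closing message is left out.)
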